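# Set a stirrer's blank step selector by counting clicks, then start it

### The arm

A 7-joint arm with a two-finger parallel gripper is mounted at the origin on a cart in front of the work surface, level with it; the furniture and walls round the work are solid. World frame = base frame: x ahead of the robot, y to its left, z up, the work surface at z = 0. Lengths are in mm, angles in rad, forces in N, time in s.
With the tool pointing down it reaches from about 400 to 925 mm from the base axis. Payload 5.6 kg.
Tool frame: the origin (TCP) lies midway between the tips of the shut fingers; the grasp point (between the pads) lies 19 mm behind it; z points along the fingers, y is the direction in which the jaws open and shut (so a half turn about z gives the same grasp; the last joint's range is limited). The gripper opens to 85 mm and grips with 20 to 120 N. Pads are 22 mm wide; open, the fingers measure 114 mm over their backs; the gripper's body (76 mm by 85 mm) begins 54 mm behind the grasp point. The pads swing forward as they close: fully open they stand 13 mm farther back than shut.
Start: joints at [-1.318, 0.468, -0.012, 1.603, 0.006, 1.071, -0.056], TCP at [189.519, 621.764, 231.29] pointing down, gripper open.
Joint ranges: [-2.53, 2.53], [-0.31, 2.02], [-1.57, 1.55], [0.28, 2.44], [-1.29, 4.43], [0.15, 1.84], [-2.92, 2.92]. Speed limits (rad/s): [2.57, 2.57, 3.14, 3.14, 3.14, 3.14, 3.14].

### API

Orientations are given as a unit quaternion [w, x, y, z].
In Python, from rig import bot gives the robot as it stands.
- The arm moves only by the tool jog_arm, never from a script. Its argument "deltas" is a list of rows, each an object of numbers: "dx", "dy", "dz": the shift along the tool's x, y, z in cm; "twist": the turn about the tool's z in rad. A call has 1 to 12 rows; each row is the pose to reach, as a shift and turn from the pose measured when the call began, along the tool's axes at that moment; what a row does not reach only later rows make up. A row lasts 1/8 s, in which the tool goes at most 62.5 mm and 10.7 degrees, less where a joint would pass 70% of its speed; a pose out of reach is approached as far as the arm can. A call with a gripper value outside its range is refused whole. "fingers" is the finger opening in cm, from 0 to 8.54, set as the call begins (left out, the last holds). The fingers move at their own pace and stop on an object; "grip_force" is the grip in N (left out, the last holds). Time passes only in rows, so rows that repeat a pose let the fingers close. It gives the time, the measured TCP pose, the force and the opening at its end, in the units of the state.
- bot.read_state(): the state, without advancing time (a new reading comes with each control period).
- bot.get_image(name): name is "scene" or "top"; returns a dict with "color" (400x640x3 uint8, red, green, blue), "z_map" (400x640 float32, mm along the optical axis (not along the pixel's ray), 0 where there is no reading), "fx", "fy", "cx", "cy" (pixels), "k1" (the pictures are not rectified: a ray, as slopes to the right and down, at radius r is drawn at 1 + k1 r^2 times it, then the intrinsics apply), "rvec" (rotation vector, rad) and "tvec" (3), from world to camera coordinates, as OpenCV has them. Camera axes: x right, y down, z forward; pixel columns grow to the right and rows downward; lengths in mm; the calibration is good to about 2 mm. A picture is of the moment at which its call begins.
- bot.hand_in(): hands the job in, once; it reports no verdict.
The state is a dict: "clock": time; "joint_positions": joint angles; "joint_velocities": joint speeds; "effort": joint torques, N m; "tcp_pos": TCP position; "ee_rot": TCP orientation; "ft_force": force on the tool from outside, world axes, zero at the start; "moment": the same for the moment, N m; "opening": finger opening in mm.
Only numpy, scipy, OpenCV 4.12 (cv2) and the standard library are available. Lean on these libraries where they do the work, as an engineer would, in place of code of your own. Each camera call takes 0.05 s, during which the arm holds its last target. There are 200 camera calls.

### The job

The bar knob on the stirrer's sloping panel is a step selector without marks: turn it anticlockwise until you feel its end stop, without forcing it, then clockwise exactly four clicks from the stop. Only once it stands there, press the run button right in and let it come out again. Leave the beaker and the rubber stopper on the stirrer where they are.

Things in the scene. Friction and masses are not known exactly. Their poses are not given: they have to be found in the camera images.
- stirrer: Magnetic stirrer, white case 240 wide (y) x 240 deep (x), fixed. Origin: centre of its underside on the worktop; x to its back, y to its left, z up. Front face 30 mm high; above it the panel slopes up and back at 28 degrees to the flat top at 88.5 mm, which carries a round plate (top at 96.5 mm). The panel's outward normal here is (-0.469, 0, 0.883), its middle (-0.065, 0, 0.0592).
- knob: Selector knob, at the panel's left: black bar 40 long x 12 thick on a round skirt 40 across; skirt top 6 mm, bar top 38 mm above the panel, both ends alike. Origin: on the turning axis at the panel's surface; z: outward along the axis (28 degrees from vertical); x: along the bar; y: across its thickness. It starts clockwise of the end stop. Clockwise (facing the panel) is a negative turn about z.
- bar_mid (a point): Point on the knob's axis 30 mm above the panel, where to grip. Clicks: seven positions 30 degrees apart (180 in all); a detent of up to about 0.1 N m holds the knob in each, and it snaps on by itself once past half way to the next. The clockwise end is rigid.
- bar_end (a point): Point on one end of the bar, 20 mm from the axis along the knob's x, 30 mm above the panel; it shows how far the knob has turned. End stop: a sprung buffer that the knob touches in the first position; it yields from about 0.25 N m on and takes 0.12 N m more for each 6 degrees. Pressing it with more than about 0.6 N m (some 17 degrees) counts as forcing. At which angle the stop lies differs each time and nothing shows it: find it by feel.
- run_button (a joint): Travel of the run button, m: 0 out, 0.006 fully pressed. A spring returns it; it begins to move at about 1.5 N and is fully down at 5 N. Beyond 0.0045 it counts as pressed.
- run_button_top (a point): Centre of the run button's round top (white, 22 mm across), 22 mm above the panel, in a black collar 38 across and 12 mm high at the panel's right, 110 mm from the knob. It is pressed into the panel, against its normal.
- beaker_250: Loose glass beaker, 72 across, 94 mm high, standing on the stirrer's top plate. Origin: centre of its underside, z up. Leave it alone.
- stopper_green: Loose rubber stopper 33 across, 27 mm high, on the flat top of the stirrer at its back left corner. Leave it alone.

How it is judged (in metres and radians):
On the way, in this order (a step that is already met when the one before it is completed fails the run):
1. the knob rests against its anticlockwise end stop (contact force between stop_peg and stop_pad above 0.5 N), for 0.2 s.
2. the knob stands four clicks clockwise of the end stop (within 10 degrees) (contact force between wiper and contact_four above 0.1 N), for 0.3 s.
3. the run button is pressed (beyond 4.5 mm of its 6 mm) (value of joint run_button above 0.0045 m), for 0.04 s.
At the end, for the whole second after the job is handed in: The knob rests on its fourth click clockwise from the anticlockwise end stop (within 10 degrees), the run button has been pressed and is out again (within 1.5 mm), and the beaker stands still and upright on the stirrer, the stopper beside it (contact force between wiper and contact_four above 0.1 N and value of joint run_button below 0.0015 m and angle between beaker_250's own z axis and vertical below 0.1 rad and linear speed of beaker_250 below 0.02 m/s); the robot touches nothing.
It fails at once if the end stop is forced (with more than about 0.6 N m, which pushes the knob some 17 degrees past its first position) (contact force between stop_peg and stop_pad above 26 N).
It fails at once if the run button is pressed (more than 2.5 mm) while the knob is not on the fourth click (value of joint run_button above 0.0025 m and not (contact force between wiper and contact_four above 0.1 N)).
It fails at once if the beaker is shifted by more than 15 mm or tipped (distance of beaker_250 from where it was at the start of the episode above 0.015 m or angle between beaker_250's own z axis and vertical above 0.2 rad).
It fails at once if the green stopper is shifted by more than 20 mm (distance of stopper_green from where it was at the start of the episode above 0.02 m).
It also fails if it takes over 72 s, if anything falls off the work surface, if the arm or the gripper's body presses on something with over 40 N, if the wrist force passes 120 N, or if a joint passes its speed limit or range.

## Working session

There is one attempt and no reset: what is moved stays moved. The work goes in short steps, Python scripts to look and compute and a tool call to move; the robot and the scene stay as the last step left them, time stands still between calls to the robot, and variables do not carry over. Pictures are saved under pics/ and viewed, about 8 in all and at most 12, crops included, and the job is handed in when it is done.

Besides the shell and the picture viewer there is one more tool, called after "Emit:" as a command line: name --argument value ..., lists and objects as JSON in quotes. jog_arm: Moves the arm, as the interface text tells. Its arguments: {"type":"object","properties":{"deltas":{"type":"array"},"fingers":{"type":"number"},"grip_force":{"type":"number"}},"required":["deltas"]}

```bash
ls; mkdir -p pics; python3 - <<'E'
from rig import bot
import cv2,numpy as np
s=bot.read_state();print(s)
for n in("scene","top"):
    d=bot.get_image(n);cv2.imwrite(f"pics/{n}0.png",d["color"][...,::-1])
    print(n,{k:d[k] for k in d if k not in("color","z_map")})
E
```

```text
pics
{'clock': 0.0, 'joint_positions': array([-1.31799688,  0.46837536, -0.01161036,  1.60364718,  0.00600095,
        1.07139573, -0.05632597]), 'joint_velocities': array([ 0.001937  , -0.00210495,  0.00052613, -0.00096337, -0.00058763,
        0.00112586,  0.00093294]), 'effort': array([-2.45998299e-04, -5.32377899e+01,  2.12202180e-02, -2.51316494e+01,
        1.13795450e-02,  7.60857743e-03, -1.14973093e-05]), 'tcp_pos': array([189.37414568, 621.20699812, 230.32975827]), 'ee_rot': array([-7.11512927e-05,  1.47401918e-01,  9.89076272e-01, -8.92707058e-04]), 'ft_force': array([ 0.91080097, -0.69225212, -0.72056676]), 'moment': array([ 0.01076235, -0.00088953, -0.00635825]), 'opening': 85.40315250360236}
scene {'fx': 492.15337287446283, 'fy': 492.15337287446283, 'cx': 320.47565169235, 'cy': 207.153758343064, 'k1': -0.13047880879449136, 'rvec': array([ 0.76184653, -2.41448213,  1.3574026 ]), 'tvec': array([424.40580218, 370.42707279, 454.97111357])}
top {'fx': 382.7453280963756, 'fy': 382.7453280963756, 'cx': 323.5015638494575, 'cy': 195.56133057040515, 'k1': -0.05770061422966104, 'rvec': array([ 2.16640847, -2.13363974,  0.1233336 ]), 'tvec': array([-194.90923753,  646.07435569,  859.5320749 ])}
```

View pics/scene0.png

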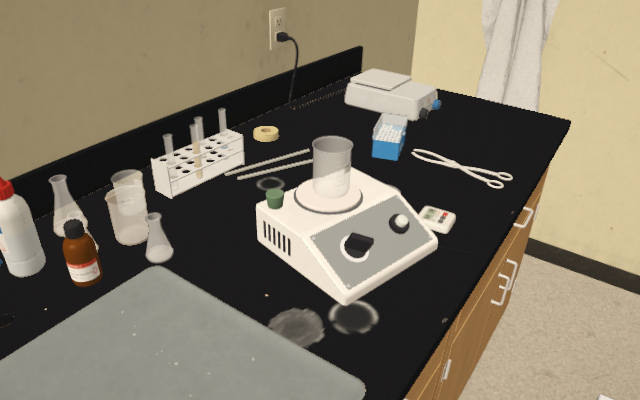

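View pics/top0.png

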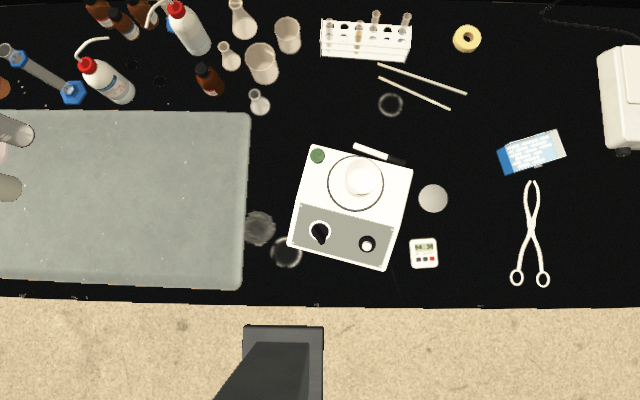

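The scene view shows the stirrer with knob at about (358,243), button at (400,222) and the beaker at (332,165). The top view puts the knob at (319,234) and button at (367,245). I'll enlarge both.

```bash
cat > h.py <<'E'
import cv2,numpy as np
from rig import bot
def cam(n):
    d=bot.get_image(n);d["K"]=np.array([[d["fx"],0,d["cx"]],[0,d["fy"],d["cy"]],[0,0,1.]])
    d["R"]=cv2.Rodrigues(d["rvec"])[0];d["D"]=np.array([d["k1"],0,0,0.]);return d
def ray(d,uv):
    p=cv2.undistortPoints(np.array([[uv]],float),d["K"],d["D"])[0,0]
    return -d["R"].T@d["tvec"], d["R"].T@np.array([p[0],p[1],1.])
def atz(d,uv,z):
    c,r=ray(d,uv);return c+r*(z-c[2])/r[2]
def depth(d,uv):
    c,r=ray(d,uv);return c+r*d["z_map"][int(round(uv[1])),int(round(uv[0]))]
def proj(d,P):
    return cv2.projectPoints(np.array(P,float).reshape(-1,1,3),d["rvec"],d["tvec"],d["K"],d["D"])[0][:,0]
def crop(d,x0,y0,w,h,s,f):
    cv2.imwrite(f,cv2.resize(d["color"][y0:y0+h,x0:x0+w,::-1],None,fx=s,fy=s,interpolation=cv2.INTER_CUBIC))
E
python3 - <<'E'
from h import *
t=cam("top");s=cam("scene")
a=cv2.resize(t["color"][140:280,280:420],None,fx=4,fy=4,interpolation=3)
crop(t,280,140,140,130,5,"pics/t1.png");crop(s,250,130,195,170,4,"pics/s1.png")
E
```

```text
(no output)
```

View pics/t1.png

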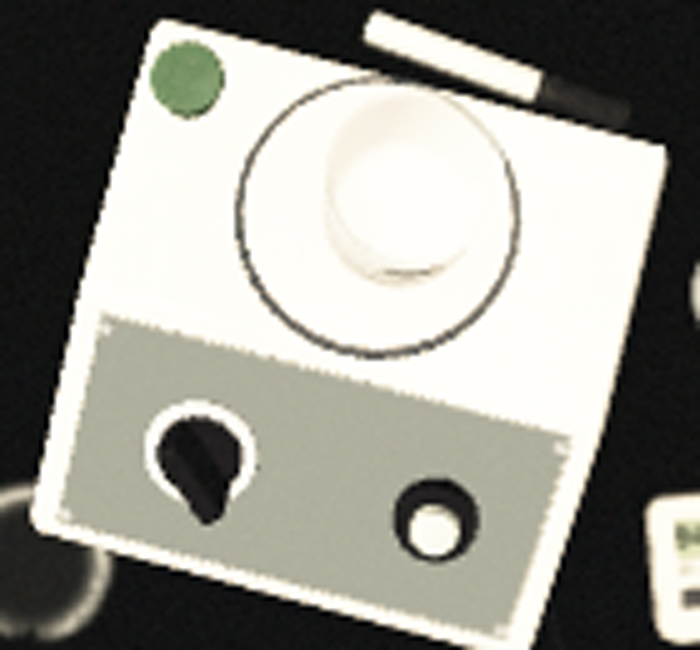

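View pics/s1.png

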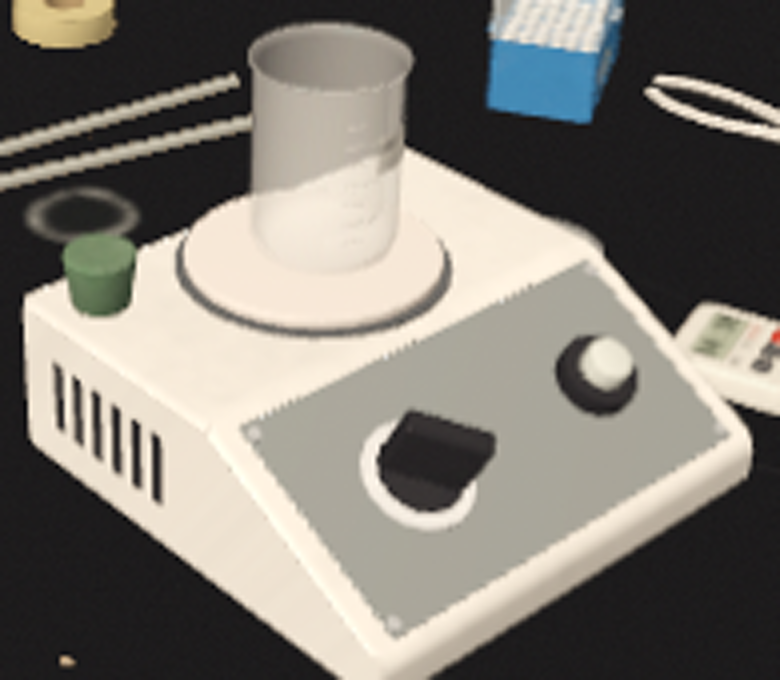

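The top crop shows the white ring round the knob centred near (200,457), the button top at (435,530) and the case's back corners at (160,22) and (665,155). The scene crop has the ring centre at about (418,475) and the button top at about (610,362). I'll fit the stirrer pose to these, then fit the knob angle by silhouette.

```bash
cat > fit.py <<'E'
from h import *
from scipy.optimize import least_squares
n=np.array([-.469,0,.883]);u=np.array([.883,0,.469]);v=np.array([0,1.,0])
KO=np.array([-65,55,59.2]);BU=np.array([-65,-55,59.2])
def W(P,q):
    c,s=np.cos(q[2]),np.sin(q[2]);P=np.atleast_2d(P)
    return P@np.array([[c,s,0],[-s,c,0],[0,0,1]])+[q[0],q[1],0]
def sil(d,q,th):
    m=np.zeros((400*4,640*4),np.uint8)
    e=np.cos(th)*u+np.sin(th)*v;f=np.cross(n,e)
    bar=[KO+a*20*e+b*6*f+h*n for a in(-1,1) for b in(-1,1) for h in(0,38)]
    a=np.linspace(0,6.28,40);sk=[KO+20*(np.cos(t)*u+np.sin(t)*v)+h*n for t in a for h in(0,6)]
    for P in(bar,sk): cv2.fillConvexPoly(m,cv2.convexHull(((proj(d,W(P,q))+.5)*4).astype(np.int32)),1)
    return cv2.resize(m.astype(np.float32),(640,400),interpolation=cv2.INTER_AREA)
def knob(q,ds):
    S=[]
    for d in ds:
        c=proj(d,W(KO+15*n,q))[0].astype(int);w=24
        sl=np.s_[c[1]-w:c[1]+w,c[0]-w:c[0]+w]
        obs=np.clip((120-d["color"].max(2)[sl].astype(float))/60,0,1)
        S.append((sl,d,obs))
    T=np.radians(np.arange(-90,90,3));E=np.array([[np.abs(sil(d,q,t)[sl]-o).sum() for sl,d,o in S] for t in T])
    i=E.argmin(0);return np.degrees(T[i]),E.min(0),np.degrees(T[E.sum(1).argmin()])
E
python3 - <<'E'
from fit import *
t=cam("top");s=cam("scene")
A=np.array([280,140.]);B=np.array([250,130.])
obs=[(t,A+np.array([435,530])/5,BU+22*n),(t,A+np.array([200,457])/5,KO),
(t,A+np.array([158,20])/5,[120,120,88.5]),(t,A+np.array([667,150])/5,[120,-120,88.5]),
(s,B+np.array([610,362])/4,BU+22*n),(s,B+np.array([418,475])/4,KO)]
r=least_squares(lambda q:np.concatenate([proj(d,W(P,q))[0]-uv for d,uv,P in obs]),[500,-100,-.2])
q=r.x;print(q,r.fun.reshape(-1,2).round(1));np.save("q.npy",q)
print("bar_mid",W(KO+30*n,q),"btn",W(BU+22*n,q),"knob",W(KO,q))
print(knob(q,[t,s]))
print("beaker base",atz(t,A+np.array([408,215])/5,96.5), "rim",atz(t,A+np.array([405,187])/5,190.5), "scene rim",atz(s,B+np.array([331,62])/4,190.5),"plate",atz(t,A+np.array([378,217])/5,96.5))
for d,l in((t,"top"),(s,"sc")):
  for P in(KO+3*n+20*v*0,BU+22*n): uv=proj(d,W(P,q))[0];print(l,depth(d,uv),W(P,q))
E
```

```text
[ 6.16500045e+02 -2.44311153e+02 -2.34287471e-01] [[-1.5  1.1]
 [-1.3 -0.8]
 [-0.6 -0.4]
 [ 1.1 -0.8]
 [ 1.  -2.4]
 [ 0.5  0. ]]
bar_mid [[ 552.3584864  -172.45765365   85.69      ]] btn [[ 530.47148377 -280.32348058   78.626     ]] knob [[ 566.04409403 -175.72400389   59.2       ]]
(array([45., 57.]), array([185.45  , 133.6625]), np.float64(54.0))
beaker base [ 670.95876625 -269.51890759   96.5       ] rim [ 666.81443976 -260.14608325  190.5       ] scene rim [ 665.58402016 -252.31318584  190.5       ] plate [ 669.8720257  -256.26867586   96.5       ]
top [ 563.90443433 -175.96202141   84.63898718] [[ 564.67553327 -175.39736887   61.849     ]]
top [ 530.46638809 -280.41278103   77.71166518] [[ 530.47148377 -280.32348058   78.626     ]]
sc [ 560.68483971 -167.97308104   68.02141805] [[ 564.67553327 -175.39736887   61.849     ]]
sc [ 532.40320735 -285.08932716   75.38699365] [[ 530.47148377 -280.32348058   78.626     ]]
```

```bash
cat >> fit.py <<'E'
def knob(q,ds,ts=np.arange(-90,90,5),R=19,off=True):
    from scipy.optimize import minimize
    S=[]
    yy,xx=np.mgrid[:400,:640]
    for d in ds:
        c=proj(d,W(KO+15*n,q))[0];m=np.hypot(xx-c[0],yy-c[1])<R
        S.append((m,d,np.clip((120-d["color"].max(2).astype(float))/60,0,1)[m]))
    f=lambda p:sum(((sil(d,q+[p[1]*10,p[2]*10,0],np.radians(p[0]*30))[m]-o)**2).sum() for m,d,o in S)
    b=min(((f([t/30,0,0]),t) for t in ts))
    r=minimize(f,[b[1]/30,0,0],method="Nelder-Mead",options=dict(initial_simplex=[[b[1]/30,0,0],[b[1]/30+.2,0,0],[b[1]/30,.3,0],[b[1]/30,0,.3]],maxfev=120))
    return b,r.x*[30,10,10],r.fun
E
python3 - <<'E'
from fit import *
q=np.load("q.npy");t=cam("top");s=cam("scene")
for ds in([t],[s],[t,s]): print(knob(q,ds))
E
```

```text
((np.float64(52.20064236111111), np.int64(50)), array([46.0084555 ,  1.99351102, -1.68792331]), np.float64(44.544131944444445))
((np.float64(111.56470486111112), np.int64(55)), array([64.72680113,  2.02634416, -3.80750746]), np.float64(88.90194444444444))
((np.float64(168.2210763888889), np.int64(55)), array([58.86614463,  1.33859893, -1.41144929]), np.float64(149.46482638888887))
```

```bash
cat >> fit.py <<'E'
def overlay(ds,q,ths,f,w=24,s=8,draw=True):
    o=[]
    for d in ds:
        c=proj(d,W(KO+15*n,q))[0].astype(int)
        im=cv2.resize(d["color"][c[1]-w:c[1]+w,c[0]-w:c[0]+w,::-1],None,fx=s,fy=s,interpolation=3)
        for th,col in ths:
            e=np.cos(th)*u+np.sin(th)*v;g=np.cross(n,e)
            top=[KO+a*20*e+b*6*g+38*n for a,b in((-1,-1),(1,-1),(1,1),(-1,1))]
            bot_=[KO+20*(np.cos(x)*u+np.sin(x)*v) +6*n for x in np.linspace(0,6.28,30)]
            for P in(top,bot_): cv2.polylines(im,[((proj(d,W(P,q))-c+w+.5)*s).astype(np.int32)],True,col,1)
        o.append(im)
    cv2.imwrite(f,np.hstack(o))
E
python3 - <<'E'
from fit import *
q=np.load("q.npy");t=cam("top");s=cam("scene")
overlay([t,s],q,[(np.radians(55),(0,255,0))],"pics/o1.png")
E
```

```text
(no output)
```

View pics/o1.png

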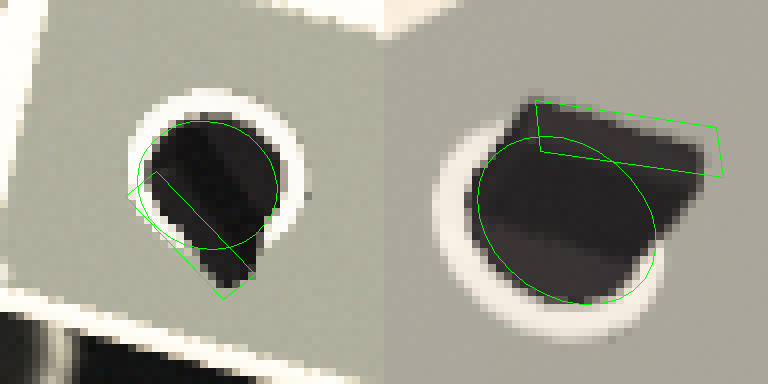

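The outline model with the bar at about 55° sits within 1–2 px in both views: top tip at (235,280), scene bar top from (530,100) to (705,165). That is good enough to set out, so I'll fly above the knob.

Emit:
jog_arm --deltas '[{"dx": -36.5, "dy": -30.4, "dz": -1, "twist": 1.0}, {"dx": -36.5, "dy": -30.4, "dz": -1, "twist": 1.0}, {"dx": -36.5, "dy": -30.4, "dz": -1, "twist": 1.0}, {"dx": -36.5, "dy": -30.4, "dz": -1, "twist": 1.0}, {"dx": -36.5, "dy": -30.4, "dz": -1, "twist": 1.0}, {"dx": -36.5, "dy": -30.4, "dz": -1, "twist": 1.0}, {"dx": -36.5, "dy": -30.4, "dz": -1, "twist": 1.0}, {"dx": -36.5, "dy": -30.4, "dz": -1, "twist": 1.0}]' --fingers 4 --grip_force 20

```text
clock: 1.5
tcp_pos: [451.6, 221.5, 241.9]
ee_rot: [0.0, 0.605, 0.796, 0.0]
ft_force: [0.6, 0.3, 0.2]
opening: 40.0
```

Emit:
jog_arm --deltas '[{"dx": -40.9, "dy": -0.7, "twist": 1.02}, {"dx": -40.9, "dy": -0.7, "twist": 1.02}, {"dx": -40.9, "dy": -0.7, "twist": 1.02}, {"dx": -40.9, "dy": -0.7, "twist": 1.02}, {"dx": -40.9, "dy": -0.7, "twist": 1.02}, {"dx": -40.9, "dy": -0.7, "twist": 1.02}, {"dx": -40.9, "dy": -0.7, "twist": 1.02}, {"dx": -40.9, "dy": -0.7, "twist": 1.02}, {"dx": -40.9, "dy": -0.7, "twist": 1.02}]'

```text
invalid input at $.deltas[0]: expected keys dx, dy, dz, twist
```

```bash
python3 - <<'E'
from fit import *
q=np.load("q.npy");st=bot.read_state();print(st["tcp_pos"],st["ee_rot"],st["joint_positions"],st["ft_force"],st["moment"])
s=cam("scene")
crop(s,270,110,200,170,4,"pics/s2.png")
E
```

```text
[451.61617186 221.52144384 241.85466576] [4.10598560e-04 6.04942181e-01 7.96269169e-01 4.47017423e-04] [-0.85372234  0.20489022  0.3795276   1.9672778  -0.09018707  0.98435772
 -0.16008757] [0.62359125 0.32008739 0.17363114] [0.00982851 0.01148032 0.03353277]
```

View pics/s2.png

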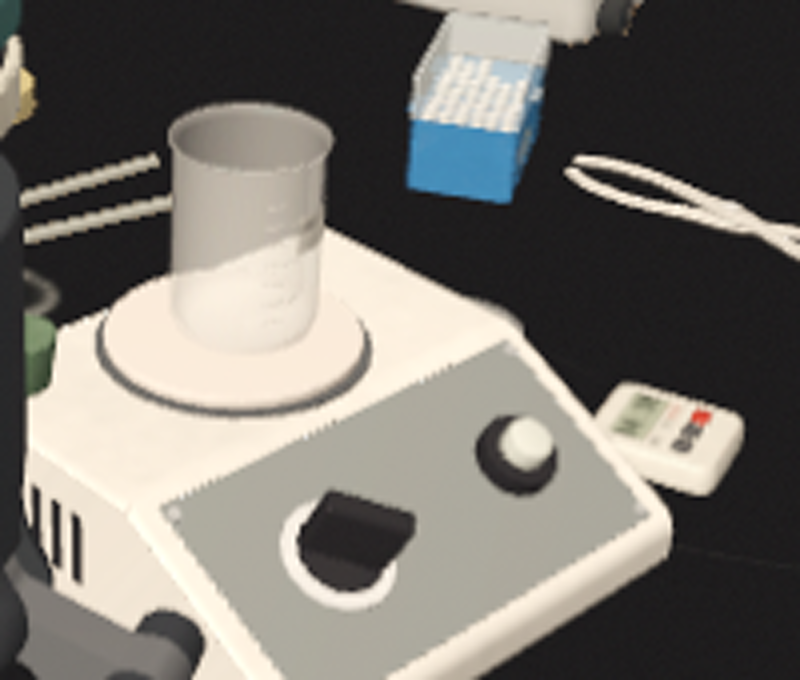

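The move was refused because the rows had no dz, so this picture shows the scene unchanged, with the knob at (350,545). I'll send it again.

Emit:
jog_arm --deltas '[{"dx": -40.9, "dy": -0.7, "dz": 0, "twist": 1.02}, {"dx": -40.9, "dy": -0.7, "dz": 0, "twist": 1.02}, {"dx": -40.9, "dy": -0.7, "dz": 0, "twist": 1.02}, {"dx": -40.9, "dy": -0.7, "dz": 0, "twist": 1.02}, {"dx": -40.9, "dy": -0.7, "dz": 0, "twist": 1.02}, {"dx": -40.9, "dy": -0.7, "dz": 0, "twist": 1.02}, {"dx": -40.9, "dy": -0.7, "dz": 0, "twist": 1.02}, {"dx": -40.9, "dy": -0.7, "dz": 0, "twist": 1.02}, {"dx": -40.9, "dy": -0.7, "dz": 0, "twist": 1.02}]'

```text
clock: 2.68
tcp_pos: [554.8, -178.0, 242.8]
ee_rot: [0.001, 0.918, 0.398, 0.001]
ft_force: [-0.2, 0.6, -0.0]
opening: 40.0
```

Emit:
jog_arm --deltas '[{"dx": 0.2, "dy": -0.3, "dz": 6, "twist": 0}, {"dx": 0.2, "dy": -0.3, "dz": 12.5, "twist": 0}, {"dx": 0.2, "dy": -0.3, "dz": 12.8, "twist": 0}, {"dx": 0.2, "dy": -0.3, "dz": 12.8, "twist": 0}]'

```text
clock: 3.18
tcp_pos: [555.3, -174.1, 116.2]
ee_rot: [0.001, 0.917, 0.398, 0.002]
ft_force: [0.8, -0.1, 1.1]
opening: 40.1
```

```bash
python3 - <<'E'
from fit import *
st=bot.read_state();print(st["tcp_pos"],st["ee_rot"],st["joint_positions"].round(2),st["ft_force"],st["moment"])
s=cam("scene");t=cam("top")
a=s["color"][195:275,310:410];b=t["color"][195:275,280:380]
cv2.imwrite("pics/s3.png",cv2.resize(np.hstack([a,b])[...,::-1],None,fx=4,fy=4,interpolation=3))
E
```

```text
[ 555.33313591 -174.14996648  116.23195719] [0.00126545 0.91735631 0.39806198 0.00157002] [-0.23  0.56  0.63  1.9  -0.44  0.82 -0.12] [ 0.78635724 -0.07902143  1.13477614] [ 0.02380129 -0.03133169 -0.05132581]
```

View pics/s3.png

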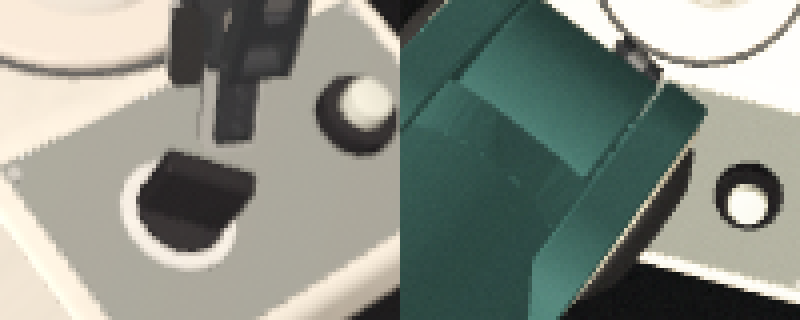

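The left crop shows the open fingers (tips at about (185,80) and (235,130)) straddling the bar's top (165,150)–(255,175). They look aligned, so I'll descend and close gently.

Emit:
jog_arm --deltas '[{"dx": 0, "dy": 0, "dz": 2, "twist": 0}, {"dx": 0, "dy": 0, "dz": 3.4, "twist": 0}, {"dx": 0, "dy": 0, "dz": 3.4, "twist": 0}]'

```text
clock: 3.65
tcp_pos: [555.4, -174.5, 82.1]
ee_rot: [0.001, 0.918, 0.398, 0.002]
ft_force: [0.1, 0.4, -0.7]
opening: 39.7
```

Emit:
jog_arm --deltas '[{"dx": 0, "dy": 0, "dz": 0, "twist": 0}, {"dx": 0, "dy": 0, "dz": 0, "twist": 0}, {"dx": 0, "dy": 0, "dz": 0, "twist": 0}, {"dx": 0, "dy": 0, "dz": 0, "twist": 0}]' --fingers 0 --grip_force 20

```text
clock: 4.15
tcp_pos: [554.2, -174.5, 82.2]
ee_rot: [0.0, 0.918, 0.397, 0.001]
ft_force: [-5.3, 0.4, 5.3]
opening: 16.4
```

```bash
cat > st.py <<'E'
from rig import bot
import numpy as np
s=bot.read_state();w,x,y,z=s["ee_rot"]
az=np.degrees(np.arctan2(2*(x*y+w*z),1-2*(y*y+z*z)))
print(s["clock"],s["tcp_pos"].round(1),"az",az.round(1),"F",s["ft_force"].round(1),"M",s["moment"].round(3),"open",round(s["opening"],1),"j7",s["joint_positions"][6].round(2))
E
python3 st.py
```

```text
4.15 [ 554.2 -174.5   82.2] az 46.8 F [-5.3  0.4  5.3] M [ 0.211  1.159 -0.234] open 16.4 j7 -0.09
```

Emit:
jog_arm --deltas '[{"dx": 0, "dy": 0, "dz": 0, "twist": -0.09}, {"dx": 0, "dy": 0, "dz": 0, "twist": -0.18}, {"dx": 0, "dy": 0, "dz": 0, "twist": -0.18}]'

```text
clock: 4.53
tcp_pos: [554.3, -174.2, 82.6]
ee_rot: [0.0, 0.878, 0.478, 0.001]
ft_force: [-3.1, 2.0, 4.4]
opening: 15.2
```

```bash
python3 st.py
```

```text
4.525 [ 554.3 -174.2   82.6] az 57.1 F [-3.1  2.   4.4] M [0.276 0.459 0.037] open 15.2 j7 0.06
```

Emit:
jog_arm --deltas '[{"dx": 0, "dy": 0, "dz": 0, "twist": -0.09}, {"dx": 0, "dy": 0, "dz": 0, "twist": -0.18}, {"dx": 0, "dy": 0, "dz": 0, "twist": -0.18}]'

```text
clock: 4.9
tcp_pos: [554.1, -174.5, 82.8]
ee_rot: [0.0, 0.833, 0.554, 0.001]
ft_force: [-3.7, 0.5, 4.7]
opening: 15.4
```

```bash
python3 st.py
```

```text
4.9 [ 554.1 -174.5   82.8] az 67.3 F [-3.7  0.5  4.7] M [ 0.058  0.609 -0.18 ] open 15.4 j7 0.2
```

Emit:
jog_arm --deltas '[{"dx": 0, "dy": 0, "dz": 0, "twist": -0.09}, {"dx": 0, "dy": 0, "dz": 0, "twist": -0.17}, {"dx": 0, "dy": 0, "dz": 0, "twist": -0.17}]'

```text
clock: 5.28
tcp_pos: [554.1, -174.5, 83.2]
ee_rot: [0.0, 0.783, 0.622, 0.002]
ft_force: [-3.6, 1.1, 5.6]
opening: 15.1
```

```bash
python3 st.py
```

```text
5.275 [ 554.1 -174.5   83.2] az 76.9 F [-3.6  1.1  5.6] M [ 0.287  0.766 -0.045] open 15.1 j7 0.34
```

Emit:
jog_arm --deltas '[{"dx": 0, "dy": 0, "dz": 0, "twist": -0.09}, {"dx": 0, "dy": 0, "dz": 0, "twist": -0.09}]'

```text
clock: 5.52
tcp_pos: [554.1, -174.4, 83.5]
ee_rot: [0.0, 0.755, 0.655, 0.002]
ft_force: [-4.5, 1.3, 6.2]
opening: 15.0
```

```bash
python3 st.py
```

```text
5.525 [ 554.1 -174.4   83.5] az 81.9 F [-4.5  1.3  6.2] M [0.225 0.71  0.051] open 15.0 j7 0.41
```

Emit:
jog_arm --deltas '[{"dx": 0, "dy": 0, "dz": 0.1, "twist": -0.09}, {"dx": 0, "dy": 0, "dz": 0.1, "twist": -0.17}, {"dx": 0, "dy": 0, "dz": 0.1, "twist": -0.17}]'

```text
clock: 5.9
tcp_pos: [554.2, -174.5, 83.2]
ee_rot: [0.0, 0.698, 0.716, 0.002]
ft_force: [-4.2, 2.1, 10.2]
opening: 15.2
```

```bash
python3 st.py
```

```text
5.9 [ 554.2 -174.5   83.2] az 91.4 F [-4.2  2.1 10.2] M [0.247 0.954 0.023] open 15.2 j7 0.55
```

Emit:
jog_arm --deltas '[{"dx": 0, "dy": 0, "dz": 0.1, "twist": -0.09}, {"dx": 0, "dy": 0, "dz": 0.1, "twist": -0.09}]'

```text
clock: 6.15
tcp_pos: [554.1, -174.3, 83.3]
ee_rot: [-0.0, 0.667, 0.745, 0.002]
ft_force: [-7.2, 2.8, 12.4]
opening: 15.4
```

```bash
python3 st.py
```

```text
6.15 [ 554.1 -174.3   83.3] az 96.4 F [-7.2  2.8 12.4] M [ 0.44   1.239 -0.139] open 15.4 j7 0.62
```

Emit:
jog_arm --deltas '[{"dx": 0, "dy": 0, "dz": 0, "twist": -0.09}, {"dx": 0, "dy": 0, "dz": 0, "twist": -0.09}]'

```text
clock: 6.4
tcp_pos: [554.0, -173.6, 83.7]
ee_rot: [-0.0, 0.634, 0.774, 0.003]
ft_force: [-4.7, 2.8, 7.4]
opening: 14.6
```

```bash
python3 st.py
```

```text
6.4 [ 554.  -173.6   83.7] az 101.4 F [-4.7  2.8  7.4] M [ 0.601  0.837 -0.025] open 14.6 j7 0.69
```

Emit:
jog_arm --deltas '[{"dx": 0, "dy": 0, "dz": 0, "twist": -0.09}, {"dx": 0, "dy": 0, "dz": 0, "twist": -0.09}]'

```text
clock: 6.65
tcp_pos: [553.8, -173.5, 83.8]
ee_rot: [-0.001, 0.6, 0.8, 0.003]
ft_force: [-4.0, 1.7, 7.3]
opening: 14.7
```

```bash
python3 st.py
```

```text
6.65 [ 553.8 -173.5   83.8] az 106.3 F [-4.   1.7  7.3] M [0.291 0.732 0.002] open 14.7 j7 0.77
```

Emit:
jog_arm --deltas '[{"dx": 0, "dy": 0, "dz": 0, "twist": -0.09}, {"dx": 0, "dy": 0, "dz": 0, "twist": -0.09}]'

```text
clock: 6.9
tcp_pos: [553.8, -173.3, 84.0]
ee_rot: [-0.001, 0.564, 0.825, 0.003]
ft_force: [-4.5, 1.6, 5.8]
opening: 14.0
```

```bash
python3 st.py
```

```text
6.9 [ 553.8 -173.3   84. ] az 111.3 F [-4.5  1.6  5.8] M [0.222 0.707 0.12 ] open 14.0 j7 0.84
```

Emit:
jog_arm --deltas '[{"dx": 0, "dy": 0, "dz": 0, "twist": -0.09}, {"dx": 0, "dy": 0, "dz": 0, "twist": -0.09}]'

```text
clock: 7.15
tcp_pos: [553.8, -173.4, 84.1]
ee_rot: [-0.001, 0.528, 0.849, 0.003]
ft_force: [-3.8, 2.1, 5.9]
opening: 14.0
```

```bash
python3 st.py
```

```text
7.15 [ 553.8 -173.4   84.1] az 116.2 F [-3.8  2.1  5.9] M [0.225 0.646 0.147] open 14.0 j7 0.91
```

Emit:
jog_arm --deltas '[{"dx": 0, "dy": 0, "dz": 0.05, "twist": -0.09}, {"dx": 0, "dy": 0, "dz": 0.05, "twist": -0.09}]'

```text
clock: 7.4
tcp_pos: [553.6, -173.4, 84.1]
ee_rot: [-0.001, 0.491, 0.871, 0.003]
ft_force: [-5.6, 1.9, 8.0]
opening: 13.8
```

```bash
python3 st.py
```

```text
7.4 [ 553.6 -173.4   84.1] az 121.1 F [-5.6  1.9  8. ] M [0.315 0.918 0.02 ] open 13.8 j7 0.98
```

Emit:
jog_arm --deltas '[{"dx": 0, "dy": 0, "dz": 0.05, "twist": -0.09}, {"dx": 0, "dy": 0, "dz": 0.05, "twist": -0.09}]'

```text
clock: 7.65
tcp_pos: [553.3, -173.3, 84.1]
ee_rot: [-0.001, 0.454, 0.891, 0.004]
ft_force: [-6.2, 1.3, 10.5]
opening: 13.4
```

```bash
python3 st.py
```

```text
7.65 [ 553.3 -173.3   84.1] az 126.1 F [-6.2  1.3 10.5] M [ 0.409  1.212 -0.065] open 13.4 j7 1.05
```

Emit:
jog_arm --deltas '[{"dx": 0, "dy": 0, "dz": 0, "twist": -0.09}, {"dx": 0, "dy": 0, "dz": 0, "twist": -0.09}]'

```text
clock: 7.9
tcp_pos: [553.0, -173.0, 84.4]
ee_rot: [-0.001, 0.415, 0.91, 0.004]
ft_force: [-4.5, 2.4, 7.9]
opening: 13.2
```

```bash
python3 st.py
```

```text
7.9 [ 553.  -173.    84.4] az 131.0 F [-4.5  2.4  7.9] M [0.527 0.842 0.076] open 13.2 j7 1.12
```

Emit:
jog_arm --deltas '[{"dx": 0, "dy": 0, "dz": 0, "twist": -0.09}, {"dx": 0, "dy": 0, "dz": 0, "twist": -0.09}]'

```text
clock: 8.15
tcp_pos: [552.9, -172.9, 84.4]
ee_rot: [-0.001, 0.375, 0.927, 0.004]
ft_force: [-4.4, 1.9, 5.8]
opening: 12.9
```

```bash
python3 st.py
```

```text
8.15 [ 552.9 -172.9   84.4] az 135.9 F [-4.4  1.9  5.8] M [0.296 0.795 0.017] open 12.9 j7 1.19
```

Emit:
jog_arm --deltas '[{"dx": 0, "dy": 0, "dz": 0, "twist": -0.09}, {"dx": 0, "dy": 0, "dz": 0, "twist": -0.09}]'

```text
clock: 8.4
tcp_pos: [552.8, -173.0, 84.5]
ee_rot: [-0.001, 0.335, 0.942, 0.004]
ft_force: [-3.9, 0.7, 5.7]
opening: 12.6
```

```bash
python3 st.py
```

```text
8.4 [ 552.8 -173.    84.5] az 140.8 F [-3.9  0.7  5.7] M [0.223 0.75  0.096] open 12.6 j7 1.27
```

Emit:
jog_arm --deltas '[{"dx": 0, "dy": 0, "dz": 0, "twist": -0.09}, {"dx": 0, "dy": 0, "dz": 0, "twist": -0.09}]'

```text
clock: 8.65
tcp_pos: [552.8, -172.9, 84.4]
ee_rot: [-0.001, 0.294, 0.956, 0.004]
ft_force: [-3.8, 1.1, 6.1]
opening: 12.1
```

```bash
python3 st.py
```

```text
8.65 [ 552.8 -172.9   84.4] az 145.8 F [-3.8  1.1  6.1] M [0.221 0.722 0.243] open 12.1 j7 1.34
```

Emit:
jog_arm --deltas '[{"dx": 0, "dy": 0, "dz": 0, "twist": -0.09}, {"dx": 0, "dy": 0, "dz": 0, "twist": -0.09}]'

```text
clock: 8.9
tcp_pos: [552.7, -173.2, 84.5]
ee_rot: [-0.001, 0.253, 0.967, 0.004]
ft_force: [-4.4, 0.0, 5.2]
opening: 11.5
```

```bash
python3 st.py
```

```text
8.9 [ 552.7 -173.2   84.5] az 150.7 F [-4.4  0.   5.2] M [0.099 0.736 0.109] open 11.5 j7 1.41
```

Emit:
jog_arm --deltas '[{"dx": 0, "dy": 0, "dz": 0, "twist": -0.09}, {"dx": 0, "dy": 0, "dz": 0, "twist": -0.09}]'

```text
clock: 9.15
tcp_pos: [552.7, -173.4, 84.5]
ee_rot: [-0.001, 0.212, 0.977, 0.005]
ft_force: [-3.4, 0.8, 5.8]
opening: 11.7
```

```bash
python3 st.py
```

```text
9.15 [ 552.7 -173.4   84.5] az 155.6 F [-3.4  0.8  5.8] M [ 0.154  0.683 -0.088] open 11.7 j7 1.48
```

Emit:
jog_arm --deltas '[{"dx": 0, "dy": 0, "dz": 0, "twist": -0.06}, {"dx": 0, "dy": 0, "dz": 0, "twist": -0.06}]'

```text
clock: 9.4
tcp_pos: [552.8, -173.6, 84.4]
ee_rot: [-0.001, 0.185, 0.983, 0.005]
ft_force: [-3.3, 1.1, 4.5]
opening: 11.2
```

```bash
python3 st.py
```

```text
9.4 [ 552.8 -173.6   84.4] az 158.7 F [-3.3  1.1  4.5] M [ 0.072  0.544 -0.299] open 11.2 j7 1.53
```

Emit:
jog_arm --deltas '[{"dx": 0, "dy": 0, "dz": 0, "twist": -0.06}, {"dx": 0, "dy": 0, "dz": 0, "twist": -0.06}]'

```text
clock: 9.65
tcp_pos: [552.9, -173.7, 84.4]
ee_rot: [-0.0, 0.157, 0.988, 0.005]
ft_force: [-2.5, 0.6, 3.6]
opening: 11.4
```

```bash
python3 st.py
```

```text
9.65 [ 552.9 -173.7   84.4] az 161.9 F [-2.5  0.6  3.6] M [ 0.067  0.406 -0.3  ] open 11.4 j7 1.57
```

The moment changed sign about every 30° (detents near az 62, 90, 121 and 152), but now it stands at -0.30 twice in a row, which suggests the stop. I'll push 3° more to confirm; that is still far below forcing.

Emit:
jog_arm --deltas '[{"dx": 0, "dy": 0, "dz": 0, "twist": -0.06}, {"dx": 0, "dy": 0, "dz": 0, "twist": -0.06}, {"dx": 0, "dy": 0, "dz": 0, "twist": -0.06}]'

```text
clock: 10.02
tcp_pos: [553.0, -173.8, 84.3]
ee_rot: [-0.0, 0.128, 0.992, 0.005]
ft_force: [-2.8, 0.2, 1.7]
opening: 11.8
```

```bash
python3 st.py
```

```text
10.025 [ 553.  -173.8   84.3] az 165.2 F [-2.8  0.2  1.7] M [-0.017  0.286 -0.422] open 11.8 j7 1.62
```

The moment rose to -0.42 at az 165, so this is the sprung stop, with the first position at az ≈152. That puts the fourth click at az ≈37. Now I'll turn clockwise.

Emit:
jog_arm --deltas '[{"dx": 0, "dy": 0, "dz": 0, "twist": 0.12}, {"dx": 0, "dy": 0, "dz": 0, "twist": 0.23}, {"dx": 0, "dy": 0, "dz": 0, "twist": 0.23}]'

```text
clock: 10.4
tcp_pos: [553.0, -173.1, 84.2]
ee_rot: [-0.001, 0.24, 0.971, 0.005]
ft_force: [-2.7, 1.1, 3.4]
opening: 11.7
```

```bash
python3 st.py
```

```text
10.4 [ 553.  -173.1   84.2] az 152.2 F [-2.7  1.1  3.4] M [0.538 0.451 0.105] open 11.7 j7 1.43
```

Emit:
jog_arm --deltas '[{"dx": 0, "dy": 0, "dz": 0.05, "twist": 0.13}, {"dx": 0, "dy": 0, "dz": 0.05, "twist": 0.26}, {"dx": 0, "dy": 0, "dz": 0.05, "twist": 0.39}, {"dx": 0, "dy": 0, "dz": 0.05, "twist": 0.53}, {"dx": 0, "dy": 0, "dz": 0.05, "twist": 0.53}]'

```text
clock: 11.02
tcp_pos: [553.2, -172.5, 84.5]
ee_rot: [-0.002, 0.485, 0.874, 0.005]
ft_force: [-5.0, 1.6, 9.9]
opening: 11.9
```

```bash
python3 st.py
```

```text
11.025 [ 553.2 -172.5   84.5] az 121.9 F [-5.   1.6  9.9] M [0.821 0.688 0.193] open 11.9 j7 0.99
```

Emit:
jog_arm --deltas '[{"dx": 0, "dy": 0, "dz": 0.05, "twist": 0.13}, {"dx": 0, "dy": 0, "dz": 0.05, "twist": 0.26}, {"dx": 0, "dy": 0, "dz": 0.05, "twist": 0.39}, {"dx": 0, "dy": 0, "dz": 0.05, "twist": 0.53}, {"dx": 0, "dy": 0, "dz": 0.05, "twist": 0.53}]'

```text
clock: 11.65
tcp_pos: [553.7, -172.6, 85.8]
ee_rot: [-0.003, 0.697, 0.717, 0.004]
ft_force: [-7.6, 1.6, 17.3]
opening: 11.7
```

```bash
python3 st.py
```

```text
11.65 [ 553.7 -172.6   85.8] az 91.6 F [-7.6  1.6 17.3] M [0.675 1.335 0.118] open 11.7 j7 0.56
```

Emit:
jog_arm --deltas '[{"dx": 0, "dy": 0, "dz": 0, "twist": 0}, {"dx": 0, "dy": 0, "dz": 0.3, "twist": 0}, {"dx": 0, "dy": 0, "dz": 0.3, "twist": 0}]' --fingers 3.5

```text
clock: 12.02
tcp_pos: [553.5, -172.5, 82.1]
ee_rot: [-0.003, 0.697, 0.717, 0.004]
ft_force: [0.2, -0.6, -0.4]
opening: 34.8
```

```bash
python3 st.py; python3 - <<'E'
from fit import *
s=cam("scene");t=cam("top")
a=s["color"][195:275,310:410];b=t["color"][195:275,280:380]
cv2.imwrite("pics/s4.png",cv2.resize(np.hstack([a,b])[...,::-1],None,fx=4,fy=4,interpolation=3))
E
```

```text
12.025 [ 553.5 -172.5   82.1] az 91.7 F [ 0.2 -0.6 -0.4] M [-0.024  0.012  0.01 ] open 34.8 j7 0.56
```

View pics/s4.png

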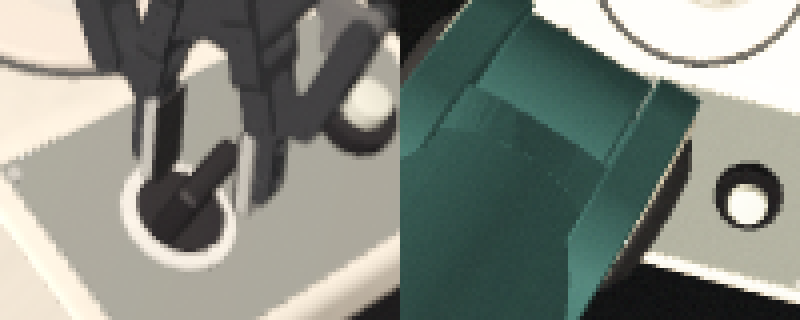

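The open fingers straddle the bar, whose top runs from about (188,195) to (232,148) in the left crop. I'll compare that with projections at candidate angles.

```bash
python3 - <<'E'
from fit import *
q=np.load("q.npy")+[1,-2,0];s=cam("scene")
for th in (47,62,77,92,107,122,137,167):
    e=np.cos(np.radians(th))*u+np.sin(np.radians(th))*v
    print(th,((proj(s,W([KO+20*e+38*n,KO-20*e+38*n],q))-[310,195])*4).round().tolist())
E
```

```text
47 [[171.0, 152.0], [263.0, 177.0]]
62 [[172.0, 163.0], [261.0, 166.0]]
77 [[177.0, 174.0], [257.0, 155.0]]
92 [[184.0, 185.0], [250.0, 145.0]]
107 [[193.0, 194.0], [241.0, 136.0]]
122 [[204.0, 201.0], [230.0, 129.0]]
137 [[216.0, 206.0], [219.0, 124.0]]
167 [[239.0, 207.0], [196.0, 123.0]]
```

The observed slope gives θ ≈ 105–107°, two clicks from the stop at 167°. The start picture gave 47°, which fits the same 30° grid. I'll regrip and go two clicks more.

Emit:
jog_arm --deltas '[{"dx": -0.1, "dy": 0, "dz": 0, "twist": 0}, {"dx": -0.1, "dy": 0, "dz": 0, "twist": 0}, {"dx": -0.1, "dy": 0, "dz": 0, "twist": 0}, {"dx": -0.1, "dy": 0, "dz": 0, "twist": 0}]' --fingers 0

```text
clock: 12.68
tcp_pos: [554.1, -173.6, 82.7]
ee_rot: [-0.003, 0.697, 0.717, 0.004]
ft_force: [1.9, 0.3, 0.1]
opening: 15.2
```

Emit:
jog_arm --deltas '[{"dx": 0, "dy": 0, "dz": 0, "twist": 0.12}, {"dx": 0, "dy": 0, "dz": 0, "twist": 0.24}, {"dx": 0, "dy": 0, "dz": 0, "twist": 0.36}, {"dx": 0, "dy": 0, "dz": 0, "twist": 0.48}, {"dx": 0, "dy": 0, "dz": 0, "twist": 0.48}]'

```text
clock: 13.3
tcp_pos: [554.1, -173.8, 83.5]
ee_rot: [-0.004, 0.848, 0.531, 0.004]
ft_force: [-2.0, 0.3, 7.4]
opening: 15.2
```

```bash
python3 st.py
```

```text
13.3 [ 554.1 -173.8   83.5] az 64.1 F [-2.   0.3  7.4] M [0.181 0.226 0.005] open 15.2 j7 0.17
```

Emit:
jog_arm --deltas '[{"dx": 0, "dy": 0, "dz": 0, "twist": 0.12}, {"dx": 0, "dy": 0, "dz": 0, "twist": 0.24}, {"dx": 0, "dy": 0, "dz": 0, "twist": 0.36}, {"dx": 0, "dy": 0, "dz": 0, "twist": 0.48}, {"dx": 0, "dy": 0, "dz": 0, "twist": 0.48}]'

```text
clock: 13.92
tcp_pos: [553.3, -174.1, 84.1]
ee_rot: [-0.005, 0.95, 0.313, 0.002]
ft_force: [-3.6, 1.5, 8.7]
opening: 13.8
```

```bash
python3 st.py
```

```text
13.925 [ 553.3 -174.1   84.1] az 36.5 F [-3.6  1.5  8.7] M [ 0.035  0.564 -0.116] open 13.8 j7 -0.23
```

Release, rise and look.

Emit:
jog_arm --deltas '[{"dx": 0, "dy": 0, "dz": 0, "twist": 0}, {"dx": 0, "dy": 0, "dz": 0, "twist": 0}, {"dx": 0, "dy": 0, "dz": 0, "twist": 0}, {"dx": 0, "dy": 0, "dz": -3, "twist": 0}, {"dx": 0, "dy": 0, "dz": -7, "twist": 0}, {"dx": 0, "dy": 0, "dz": -9, "twist": 0}, {"dx": 0, "dy": 0, "dz": -9, "twist": 0}]' --fingers 4

```text
clock: 14.8
tcp_pos: [553.9, -175.1, 175.1]
ee_rot: [-0.004, 0.95, 0.313, 0.003]
ft_force: [0.2, -0.2, -0.6]
opening: 39.8
```

```bash
python3 st.py; python3 - <<'E'
from fit import *
q=np.load("q.npy");s=cam("scene");a=s["color"][195:275,310:410]
i0=cv2.imread("pics/scene0.png")[195:275,310:410,::-1]
cv2.imwrite("pics/s5.png",cv2.resize(np.hstack([a,i0])[...,::-1],None,fx=4,fy=4,interpolation=3))
E
```

```text
14.8 [ 553.9 -175.1  175.1] az 36.5 F [ 0.2 -0.2 -0.6] M [0.048 0.021 0.072] open 39.8 j7 -0.31
```

View pics/s5.png

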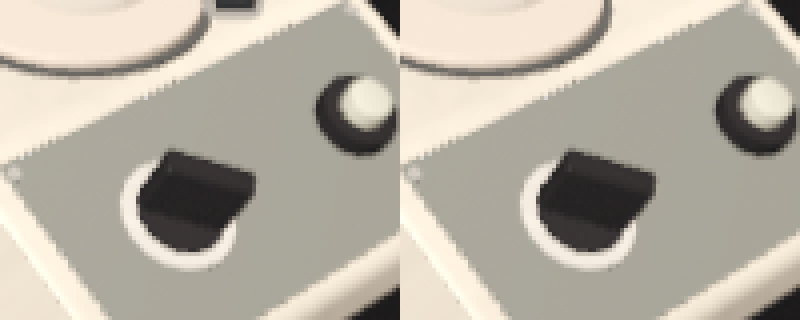

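The left half (now) and right half (start) look alike. The bar top runs (168,150)–(255,177) and matches the 47° projection, which is stop (167°) − 120°, the fourth click. Next I'll shut the fingers and go above the button, tool x pointing uphill.

Emit:
jog_arm --deltas '[{"dx": -4, "dy": 3, "dz": 0, "twist": 0.17}, {"dx": -8.65, "dy": 6.45, "dz": 0, "twist": 0.34}, {"dx": -8.65, "dy": 6.45, "dz": 0, "twist": 0.51}, {"dx": -8.65, "dy": 6.45, "dz": 0, "twist": 0.68}, {"dx": -8.65, "dy": 6.45, "dz": 2, "twist": 0.87}, {"dx": -8.65, "dy": 6.45, "dz": 6, "twist": 0.87}, {"dx": -8.65, "dy": 6.45, "dz": 8, "twist": 0.87}, {"dx": -8.65, "dy": 6.45, "dz": 8, "twist": 0.87}]' --fingers 0

```text
clock: 15.85
tcp_pos: [520.7, -276.6, 90.6]
ee_rot: [-0.006, 0.993, -0.116, -0.002]
ft_force: [0.4, 0.2, 0.1]
opening: -0.1
```

```bash
python3 st.py; python3 - <<'E'
from fit import *
q=np.load("q.npy");s=cam("scene");a=s["color"][165:265,330:460]
cv2.imwrite("pics/s6.png",cv2.resize(a[...,::-1],None,fx=5,fy=5,interpolation=3))
print(((proj(s,W([BU+22*n,BU+12*n],q))-[330,165])*5).round())
E
```

```text
15.85 [ 520.7 -276.6   90.6] az -13.3 F [0.4 0.2 0.1] M [-0.062  0.004 -0.006] open -0.1 j7 -0.78
[[368. 265.]
 [355. 281.]]
```

View pics/s6.png

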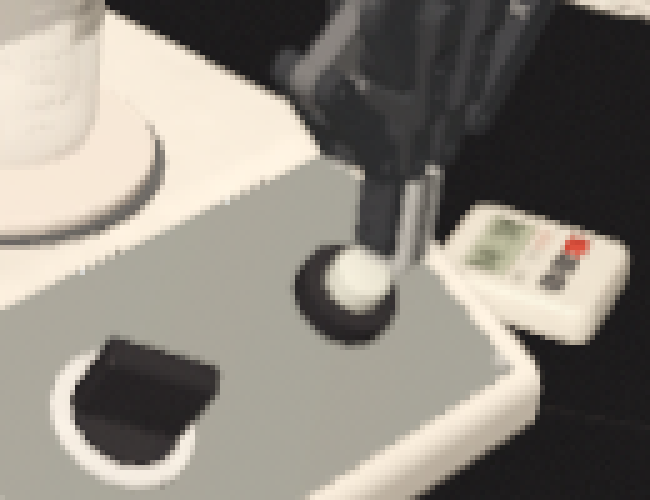

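The fingertips, at about (360–440, 245–280), hang to the right of the button top (360,278), where the model predicted (368,265). I'll triangulate the button directly and project the TCP to compare.

```bash
python3 - <<'E'
from fit import *
q=np.load("q.npy");s=cam("scene");t=cam("top");st=bot.read_state()
us=np.array([360,278])/5+[330,165];ut=np.array([435,530])/5+[280,140]
c1,r1=ray(s,us);c2,r2=ray(t,ut)
A=np.c_[r1,-r2];x=np.linalg.lstsq(A,c2-c1,rcond=None)[0];p1=c1+x[0]*r1;p2=c2+x[1]*r2
print("tri",p1,p2,"gap",np.linalg.norm(p1-p2)); print("scene@z78",atz(s,us,78),"top@78",atz(t,ut,78))
T=st["tcp_pos"];ux=np.array([.973,-.232,0]);uy=np.array([-.232,-.973,0])
for P in(T,T+11*ux,T-11*ux,T+14*uy,T-14*uy): print(((proj(s,[P])-[330,165])*5).round())
E
```

```text
tri [ 534.19218299 -283.88766384   70.03597289] [ 532.94958641 -284.43600074   70.09489788] gap 1.3594821711860685
scene@z78 [ 529.46602765 -272.32180962   78.        ] top@78 [ 532.97048247 -283.63386127   78.        ]
[[390. 240.]]
[[365. 227.]]
[[415. 253.]]
[[415. 226.]]
[[364. 254.]]
```

Emit:
jog_arm --deltas '[{"dx": 0.7, "dy": 0, "dz": 0, "twist": 0}, {"dx": 0.7, "dy": 0, "dz": 0.4, "twist": 0}, {"dx": 0.7, "dy": 0, "dz": 0.6, "twist": 0}, {"dx": 0.7, "dy": 0, "dz": 0.6, "twist": 0}]'

```text
clock: 16.5
tcp_pos: [529.2, -279.3, 87.4]
ee_rot: [-0.005, 0.993, -0.116, 0.0]
ft_force: [-0.1, -0.6, -0.4]
opening: -0.3
```

Emit:
jog_arm --deltas '[{"dx": 0.1, "dy": 0, "dz": 0.2, "twist": 0}, {"dx": 0.2, "dy": 0, "dz": 0.4, "twist": 0}, {"dx": 0.2, "dy": 0, "dz": 0.4, "twist": 0}]'

```text
clock: 16.88
tcp_pos: [531.1, -279.7, 83.2]
ee_rot: [-0.005, 0.993, -0.116, 0.0]
ft_force: [0.6, 0.8, -0.5]
opening: -0.0
```

Emit:
jog_arm --deltas '[{"dx": -0.2, "dy": 0, "dz": 0.2, "twist": 0}, {"dx": -0.2, "dy": 0, "dz": 0.3, "twist": 0}, {"dx": -0.2, "dy": 0, "dz": 0.3, "twist": 0}]'

```text
clock: 17.25
tcp_pos: [529.2, -279.3, 80.4]
ee_rot: [-0.005, 0.993, -0.116, 0.0]
ft_force: [0.3, 0.7, 2.2]
opening: -0.4
```

Emit:
jog_arm --deltas '[{"dx": 0.1, "dy": 0, "dz": 0.2, "twist": 0}, {"dx": 0.1, "dy": 0, "dz": 0.2, "twist": 0}]'

```text
clock: 17.5
tcp_pos: [530.2, -279.6, 78.4]
ee_rot: [-0.005, 0.993, -0.116, 0.0]
ft_force: [-0.9, 0.7, 2.5]
opening: -0.0
```

Emit:
jog_arm --deltas '[{"dx": 0.1, "dy": 0, "dz": 0.2, "twist": 0}, {"dx": 0.2, "dy": 0, "dz": 0.35, "twist": 0}, {"dx": 0.2, "dy": 0, "dz": 0.35, "twist": 0}]'

```text
clock: 17.88
tcp_pos: [531.6, -279.9, 75.6]
ee_rot: [-0.006, 0.993, -0.116, -0.0]
ft_force: [-5.3, 2.4, 11.7]
opening: -0.1
```

Emit:
jog_arm --deltas '[{"dx": 0.05, "dy": 0, "dz": 0.1, "twist": 0}, {"dx": 0.05, "dy": 0, "dz": 0.1, "twist": 0}]'

```text
clock: 18.12
tcp_pos: [531.7, -280.0, 75.5]
ee_rot: [-0.006, 0.993, -0.116, -0.0]
ft_force: [-4.6, 2.8, 13.2]
opening: -0.3
```

Emit:
jog_arm --deltas '[{"dx": -0.2, "dy": 0, "dz": -0.4, "twist": 0}, {"dx": -0.5, "dy": 0, "dz": -1, "twist": 0}, {"dx": -1, "dy": 0, "dz": -4, "twist": 0}, {"dx": -3, "dy": 0, "dz": -9, "twist": 0}, {"dx": -5, "dy": 0, "dz": -13, "twist": 0}, {"dx": -5, "dy": 0, "dz": -13, "twist": 0}, {"dx": -5, "dy": 0, "dz": -13, "twist": 0}]'

```text
clock: 19.0
tcp_pos: [483.1, -269.3, 205.1]
ee_rot: [-0.007, 0.993, -0.116, -0.0]
ft_force: [0.8, 0.4, -0.0]
opening: 0.0
```

```bash
python3 st.py; python3 - <<'E'
from fit import *
q=np.load("q.npy");s=cam("scene");a=s["color"][130:290,255:445]
cv2.imwrite("pics/s7.png",cv2.resize(a[...,::-1],None,fx=4,fy=3.7,interpolation=3))
i0=cv2.imread("pics/scene0.png")[...,::-1];d=np.abs(s["color"].astype(int)-i0).max(2)
for nm,sl in(("knob",np.s_[228:262,338:378]),("button",np.s_[210:236,386:412]),("beaker",np.s_[135:200,308:355]),("stopper",np.s_[186:212,263:287])): print(nm,np.percentile(d[sl],[50,95,100]))
E
```

```text
19.0 [ 483.1 -269.3  205.1] az -13.3 F [ 0.8  0.4 -0. ] M [-0.051 -0.04  -0.05 ] open 0.0 j7 -0.88
knob [ 1.  2. 50.]
button [1. 2. 2.]
beaker [1. 1. 4.]
stopper [1. 2. 4.]
```

View pics/s7.png

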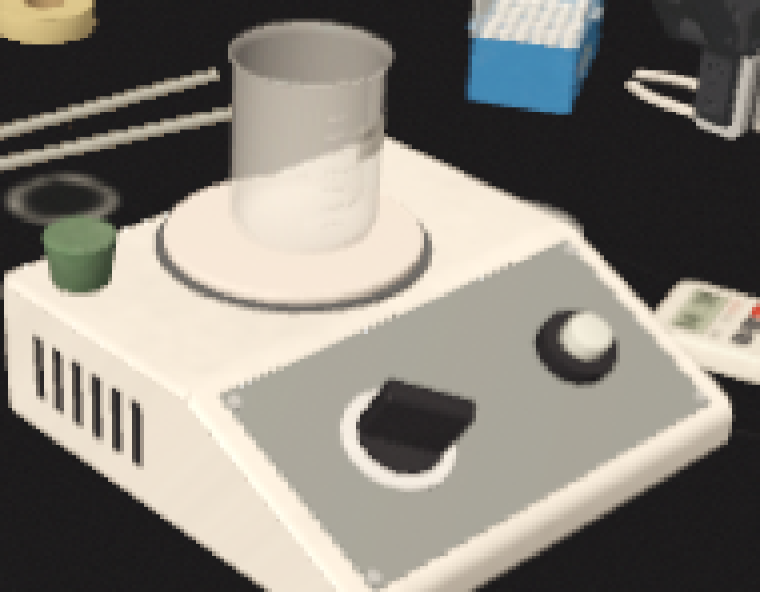

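The picture shows the knob at (415,425) on the same angle as at the start, the button out at (588,335), and the beaker and stopper unmoved. The arm is clear, so I'll hand in.

```bash
python3 -c "
from rig import bot
print(bot.hand_in())"
```

```text
the job is handed in; nothing more can be done
None
```

I turned the knob to its end stop and then four clicks clockwise, pressed the run button and let it out, and handed the job in at about 19 s. The hand-in gives no verdict.

- **End stop:** I turned the knob anticlockwise in a 20 N grip. About every 30° the torque changed sign as it passed a click, then rose steadily to about 0.42 N m about the tool axis. That is about 0.48 N m about the knob's own axis, below the 0.6 N m limit. It puts the first position at about 167° in the panel's frame.
- **Four clicks:** I checked by camera after two clicks and read about 105° (107° expected). At the end the bar matched the 47° projection, which is the stop less 120°. The knob's start position was the same, so by this reading it began on the fourth click; the pictures from start and end agree.
- **Run button:** I pressed it along the panel's normal by about 5.5–6 mm, with about 13 N, until it bottomed. I judged that from force and tool travel, as the button's travel is not reported. After I withdrew, the picture showed it out again.
- **Beaker and stopper:** neither shows any change from the start picture, and the arm was clear with no contact force.
- **Disagreements:** the scene camera and my stirrer fit differed by about 2–3 pixels at the button, and the two cameras' first estimates of the knob angle differed (46° and 65°). The torque readings and close views settled the knob angle. For the button I used a position between the two cameras' readings, and contact came at the height expected.

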